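# Set and clamp a fence straightedge against the master plate

### The job

Set up the fence on the fixture: lay the straightedge flat on the fixture base, flush along the long edge of the dark master plate that faces the clamp, its ends even with the plate's ends. Then fit the tee handle's square bore fully down onto the clamp's square shaft and use it to turn the clamp arm until it lies square across the straightedge. Leave the handle on the shaft and do not disturb the white tub and the tape ring standing next to the work.

Things in the scene. Friction and masses are not known exactly. Their poses are not given: they have to be found in the camera images.
- fixture: Fixed aluminium base, x -105..+85, y -105..+105 mm, top 12 mm above the bench. Origin on the bench, below the middle of the master plate's reference edge. The dark steel master plate (x 0..+70, y -80..+80 mm, top 22 mm above the bench) is bolted on; its reference edge is the upright face at x = 0, along y, facing -x. Clamp pivot at x -75, y -55 mm.
- plate_edge (a point): Middle of the foot of the master plate's reference edge, on the base's top (12 mm above the bench). Axes as the fixture: y along the edge, +x into the plate; the straightedge belongs on the -x side.
- clamp (a joint): Clamp arm angle (rad), stays where left. 0: arm points along the fixture's -y, clear of the straightedge; grows counter-clockwise from above to the stop at 1.57, where it points along the fixture's +x, across the straightedge's end. Arm 22 mm wide, reaches 75 mm from the pivot, underside 23 mm, top 33 mm above the bench.
- clamp_shaft (a point): Foot of the clamp's upright square shaft, on its axis, on the arm's top, 33 mm above the bench; turns with the arm, and its x and y axes are square to the shaft's flats (the arm points along its -y). Shaft 18 mm square, 26 mm tall, its top 6 mm tapering to 12 mm square.
- straightedge: Loose steel straightedge, 40 x 160 x 8 mm, 0.35 kg, long side along its y, both long edges alike. Origin: centre of its underside. A grip rib 12 mm wide (x) and 60 mm long (y) rises at its middle from 8 to 44 mm above the underside; take it across the rib. Flush: origin 20 mm from the master plate's edge.
- handle: Loose steel tee handle standing on its hub, 0.22 kg. Origin: centre of hub underside. Hub 40 x 40 x 34 mm; square bore 20.4 mm, 28 mm deep from below, sides along x and y. Above it a grip block 16 mm wide (x), 44 long (y), 34 to 62 mm up; round tee bar along y, 152 mm long, axis 50 mm up. Fits the shaft in any of four quarter turns. Seated: origin at the shaft's foot.
- plastic_tub: Bystander: white plastic tub, 101 mm wide, 60 mm tall; origin at the centre of its underside.
- tape_ring: Bystander: brown ring of tape, 100 mm wide, 24 mm tall; origin at the centre of its underside.
There are look-alikes about, which are no part of the job. What is shaped like the handle but orange is not meant.

How it is judged:
By the outcome, as a careful person would: the job done as asked, in the order asked, and still so for the second after the job is handed in, with the robot touching nothing.
It also fails if it takes over 58 s, if anything falls off the work surface, if the arm or the gripper's body presses on something with over 40 N, if the wrist force passes 120 N, or if a joint passes its speed limit or range.

### The arm

A 6-joint arm with a two-finger parallel gripper is mounted at the origin on a cart in front of the work surface, level with it; the furniture and walls round the work are solid. World frame = base frame: x ahead of the robot, y to its left, z up, the work surface at z = 0. Lengths are in m, angles in rad, forces in N, time in s.
With the tool pointing down it reaches from about 0.35 to 0.975 m from the base axis. Payload 4.9 kg.
Tool frame: the origin (TCP) lies at the very end of the fingers, on their centre line; the grasp point (between the pads) lies 19 mm behind it (ctrl.tcp_to_grasp is the z of the grasp point in the tool frame, in m); z points along the fingers, y is the line along which they close (so a half turn about z gives the same grasp; the last joint's range is limited). The gripper opens to 85 mm and grips with 20 to 120 N. Pads are 22 mm wide; open, the fingers measure 114 mm over their backs; the gripper's body (76 mm by 85 mm) begins 54 mm behind the grasp point. The pads swing forward as they close: fully open they stand 13 mm farther back than shut.
Start: joints at [-1.459, 0.053, 1.613, -0, 1.476, -0.119], TCP at [0.143, -0.608, 0.195] pointing down, gripper open.
Joint ranges: [-3.01, 3.01], [-1.01, 2.22], [0.06, 2.58], [-1.02, 4.17], [0.09, 2.62], [-3.14, 3.14]. Speed limits (rad/s): [2.57, 2.57, 3.14, 3.14, 3.14, 3.14].

### API

Orientations are given as a rotation vector (axis times angle).
In Python, from station import ctrl, eyes, job, nets gives the robot as it stands. The module is installed in compiled form; this text tells all that it offers.
- The arm moves only by the tool jog_arm, never from a script. Its argument "commands" is one flat list of numbers, 7 for each row, row after row: the shift along the tool's x, y, z each as a share of 0.06 m, from -1 to 1, then the turn, a rotation vector about the tool's x, y, z each as a share of 0.1 rad, from -1 to 1, then the finger opening in mm, from 0 to 85.4. In form: [x, y, z, ax, ay, az, grip, x, y, z, ax, ay, az, grip, ...]. A call has 1 to 20 rows; each row shifts and turns the commanded pose from where the row before left it, along the tool's axes as they then stand; what a row does not reach is not made up. A row lasts 1/8 s, in which the tool goes at most 62.5 mm and 10.7 degrees, less where a joint would pass 70% of its speed; a pose out of reach is approached as far as the arm can. A call with a number of a shift or a turn outside -1 to 1 is refused whole. A call with a gripper value outside its range is refused whole. The fingers move at their own pace and stop on an object; "newtons" is the grip in N (left out, the last holds). Time passes only in rows, so rows that do not move let the fingers close. It gives the time, the measured TCP pose, the force, the opening and the grip force at its end, in the units of the state.
- ctrl.get_obs(): the state, without advancing time (a new reading comes with each control period).
- eyes.get_image(name): name is "side" or "top"; returns a dict with "image" (400x640x3 uint8, red, green, blue), "z_map" (400x640 float32, m along the optical axis (not along the pixel's ray), 0 where there is no reading), "K" (3x3 intrinsics, pixels), "dist_coeffs" ([k1, k2, p1, p2, k3] as OpenCV has them; the pictures are not rectified), "cam_to_world" (4x4, takes a point from camera to world coordinates). Camera axes: x right, y up, looking along -z (the intrinsics and any distortion apply to the point x, -y, -z); pixel columns grow to the right and rows downward; lengths in m; the calibration is good to about 2 mm. A picture is of the moment at which its call begins.
- job.finish_job(): hands the job in; it is judged then, once.
Trained networks look in the newest picture that a camera, given by its name, has taken for a name from the list of things; names that differ only in an ending like _2 or _b are one class to them, and where a whole thing is asked for, a point or a joint stands for the part that bears it (a point fixed in the world has none). Each returns a list of dicts, best first, with "p" (0 to 1); they miss things now and then, are a little off and sometimes report something else, mostly with a low value. They report only what shows in the picture. A call takes as long as a camera call. They do not tell look-alikes from the thing itself.
- nets.silhouettes(camera, name): "mask" (400x640 bool, what is visible of it) and "bbox" ([left, top, right, bottom] in pixels, round what is visible of it).
The state is a dict: "t": time; "q": joint angles; "dq": joint speeds; "effort": joint torques, N m; "tool_pos": TCP position; "tool_rot": TCP orientation; "contact_force": force on the tool from outside, world axes, zero at the start; "wrist_torque": the same for the moment, N m; "opening": finger opening in m; "grip_force": force on a finger pad.
Only numpy, scipy, OpenCV 4.12 (cv2) and the standard library are available. Lean on these libraries where they do the work, as an engineer would, in place of code of your own. Each camera call takes 0.05 s, during which the arm holds its last target. There are 200 camera calls.

## Working session

There is one attempt and no reset: what is moved stays moved. The work goes in short steps, Python scripts to look and compute and a tool call to move; the robot and the scene stay as the last step left them, time stands still between calls to the robot, and variables do not carry over. Pictures are saved under pics/ and viewed, at most 10 in all, crops included, and the job is handed in when it is done.

Besides the shell and the picture viewer there is one more tool, called as name(argument=value, ...) on one line, values as JSON. jog_arm: Moves the arm, as the interface text tells. Shift numbers are shares of 0.06 m and turn numbers shares of 0.1 rad, none past 1 either way. Its arguments: {"type":"object","properties":{"commands":{"type":"array","items":{"type":"number"}},"newtons":{"type":"number"}},"required":["commands"]}

```bash
mkdir -p pics; cat > h.py <<'E'
import numpy as np, cv2
from station import ctrl, eyes, job, nets
def get(n):
    d=eyes.get_image(n); return d
def cloud(d):
    h,w=d["z_map"].shape
    u,v=np.meshgrid(np.arange(w),np.arange(h))
    p=cv2.undistortPoints(np.stack([u,v],-1).reshape(-1,1,2).astype(float),np.array(d["K"]),np.array(d["dist_coeffs"])).reshape(h,w,2)
    z=d["z_map"]
    P=np.stack([p[...,0]*z,-p[...,1]*z,-z],-1)
    T=np.array(d["cam_to_world"])
    W=P@T[:3,:3].T+T[:3,3]
    W[z<=0]=np.nan
    return W
def save(n,im): cv2.imwrite("pics/"+n+".png",np.ascontiguousarray(im[...,::-1]))
E
python3 - <<'E'
from h import *
a=get("top");b=get("side")
save("top0",a["image"]);save("side0",b["image"])
np.savez("s0.npz",top=cloud(a),side=cloud(b),ti=a["image"],si=b["image"])
o=ctrl.get_obs();print(o["t"],o["tool_pos"],o["tool_rot"],ctrl.tcp_to_grasp)
print(np.round(a["cam_to_world"],3),np.round(b["cam_to_world"],3),a["K"])
for c in("top","side"):
  for n in("fixture","straightedge","handle","clamp","plastic_tub","tape_ring"):
    print(c,n,[(round(float(r["p"]),2),np.round(r["bbox"]).tolist()) for r in nets.silhouettes(c,n)][:4])
E
```

```text
0.1 [ 0.14288967 -0.60780876  0.19408456] [-3.11888256e+00 -3.61424202e-01 -5.51487474e-05] -0.0187
[[ 0.022  0.999 -0.048  0.447]
 [-1.     0.023  0.017  0.006]
 [ 0.018  0.047  0.999  1.253]
 [ 0.     0.     0.     1.   ]] [[-1.     0.018  0.025  0.533]
 [ 0.017 -0.374  0.927  1.231]
 [ 0.026  0.927  0.374  0.568]
 [ 0.     0.     0.     1.   ]] [[488.48693546   0.         319.19924284]
 [  0.         488.48693546 207.37505061]
 [  0.           0.           1.        ]]
top fixture [(0.83, [264.0, 147.0, 365.0, 237.0])]
top straightedge [(0.91, [204.0, 207.0, 231.0, 270.0])]
top handle [(0.91, [391.0, 276.0, 449.0, 298.0]), (0.75, [381.0, 222.0, 440.0, 244.0])]
top clamp [(0.7, [322.0, 216.0, 357.0, 230.0])]
top plastic_tub [(0.76, [189.0, 112.0, 234.0, 154.0]), (0.59, [265.0, 150.0, 362.0, 240.0])]
top tape_ring [(0.67, [402.0, 128.0, 439.0, 165.0]), (0.26, [205.0, 206.0, 229.0, 269.0])]
side fixture [(0.73, [264.0, 199.0, 354.0, 249.0])]
side straightedge [(0.81, [329.0, 256.0, 403.0, 283.0])]
side handle [(0.87, [335.0, 170.0, 354.0, 198.0]), (0.64, [378.0, 171.0, 395.0, 199.0])]
side clamp [(0.49, [332.0, 201.0, 348.0, 223.0])]
side plastic_tub [(0.58, [220.0, 242.0, 270.0, 287.0])]
side tape_ring [(0.85, [258.0, 178.0, 289.0, 200.0])]
```

```bash
python3 - <<'E'
from h import *
s=np.load("s0.npz")
save("topc",cv2.resize(s["ti"][100:320,170:470],None,fx=2.66,fy=2.66,interpolation=cv2.INTER_CUBIC))
save("sidec",cv2.resize(s["si"][150:310,200:440],None,fx=3.3,fy=3.3,interpolation=cv2.INTER_CUBIC))
E
```

```text
(no output)
```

View pics/topc.png

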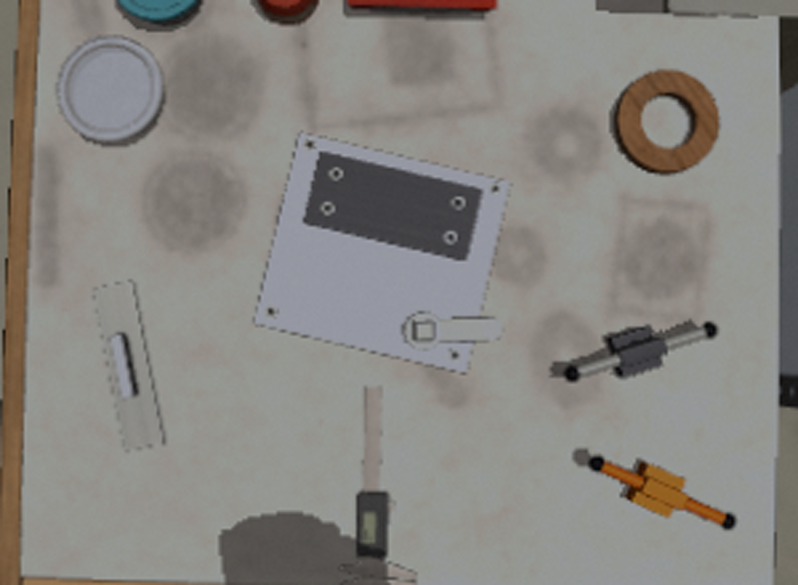

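View pics/sidec.png

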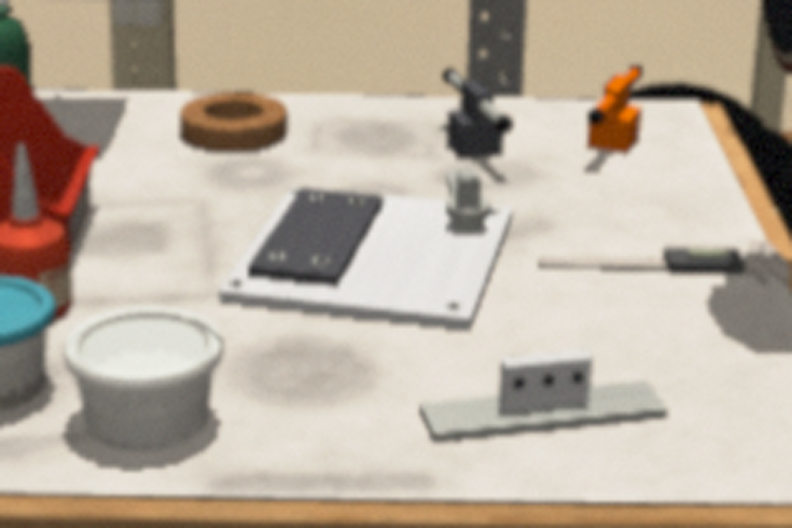

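View pics/side0.png

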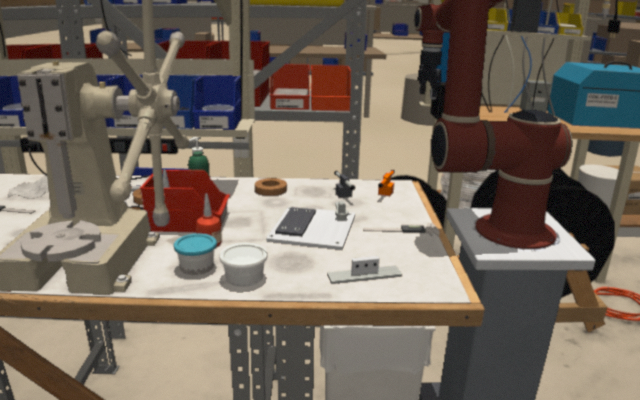

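The crop shows the grey handle at top pixel about (409,231) and the orange look-alike at (420,287). The straightedge is at (218,238), its rib at (216,237). The dark plate is at (318,177), the clamp shaft at (329,224), the tub at (211,133) and the tape ring at (420,146). I choose the grey handle. The caliper at (310,290) could pass for a straightedge but has no rib.

```bash
cat >> h.py <<'E'
def ray(d,uv,z):
    uv=np.asarray(uv,float).reshape(-1,1,2)
    p=cv2.undistortPoints(uv,np.array(d["K"]),np.array(d["dist_coeffs"])).reshape(-1,2)
    T=np.array(d["cam_to_world"]); D=np.c_[p[:,0],-p[:,1],-np.ones(len(p))]@T[:3,:3].T
    return T[:3,3]+D*((z-T[2,3])/D[:,2])[:,None]
def rect(xy):
    (c,s,a)=cv2.minAreaRect(np.asarray(xy[:,:2]*1000,np.float32)); 
    return np.round(c,1),np.round(s,1),round(a,2)
def proj(d,P):
    T=np.array(d["cam_to_world"]); C=(np.atleast_2d(P)-T[:3,3])@T[:3,:3]
    C=C*[1,-1,-1]
    return cv2.projectPoints(C,np.zeros(3),np.zeros(3),np.array(d["K"]),np.array(d["dist_coeffs"]))[0].reshape(-1,2)
E
python3 - <<'E'
from h import *
for n in("top","side"):
  d=get(n);W=cloud(d);im=d["image"].astype(int)
  # table noise
  x,y=(.35,.12) ; m=(abs(W[...,0]-.47)<.06)&(abs(W[...,1]-.12)<.06)&(W[...,2]<.008)
  print(n,"table z",np.nanmean(W[m][:,2]),np.nanstd(W[m][:,2]),m.sum())
  X,Y,Z=W[...,0],W[...,1],W[...,2]
  def R(x0,x1,y0,y1,z0,z1): return (X>x0)&(X<x1)&(Y>y0)&(Y<y1)&(Z>z0)&(Z<z1)
  for nm in("straightedge","handle","fixture","clamp"):
    for r in nets.silhouettes(n,nm)[:2]:
      P=W[r["mask"]];P=P[~np.isnan(P).any(1)]
      print(nm,len(P),np.median(P,0).round(3),rect(P),np.percentile(P[:,2],[2,50,98]).round(3))
  g=im.mean(2); dark=(g<110)&(Z>.015)&(Z<.03)&(X>.4)&(X<.75)&(abs(Y)<.2)
  k,l,st,_=cv2.connectedComponentsWithStats(dark.astype(np.uint8)); i=1+np.argmax(st[1:,4]); 
  v,u=np.nonzero(cv2.morphologyEx((l==i).astype(np.uint8),cv2.MORPH_CLOSE,np.ones((5,5)))); print("plate",len(u),st[i],rect(ray(d,np.c_[u,v],.022)))
E
```

```text
top table z -0.000537486839406543 0.002779476613905242 1632
straightedge 971 [0.425 0.24  0.008] (array([424.8, 243.8]), array([161.1,  41.7]), 12.85) [-0.001  0.008  0.045]
handle 572 [ 0.319 -0.262  0.052] (array([ 314. , -273.7]), array([171. ,  42.8]), 64.48) [-0.003  0.052  0.064]
handle 498 [ 0.451 -0.24   0.053] (array([ 451.2, -248.3]), array([ 42. , 162.9]), 17.18) [0.001 0.053 0.064]
fixture 364 [ 0.464 -0.059  0.032] (array([462.1, -67.8]), array([35.2, 90.7]), 1.46) [0.012 0.032 0.06 ]
fixture 6083 [ 0.536 -0.001  0.013] (array([536.6,  -8.6]), array([229.2, 191.1]), 78.16) [0.006 0.013 0.034]
clamp 318 [ 0.465 -0.06   0.033] (array([463.7, -67.7]), array([32.6, 85.7]), 2.21) [0.027 0.033 0.06 ]
plate 1736 [ 284  157   67   41 1679] (array([582. ,  -8.8]), array([159.8,  70.9]), 78.01)
side table z -0.26097281641720205 0.16505155890767348 3505
straightedge 1166 [0.424 0.251 0.008] (array([427.8, 231.2]), array([161.9,  78.3]), 15.68) [-0.     0.008  0.044]
handle 321 [ 0.45  -0.223  0.03 ] (array([ 445.2, -258.6]), array([ 57.6, 189. ]), 0.12) [-0.001  0.03   0.059]
handle 299 [ 0.318 -0.246  0.031] (array([ 235.9, -684.9]), array([1012.1,   45.7]), 79.0) [-0.004  0.031  0.059]
fixture 2846 [0.534 0.03  0.01 ] (array([533. , -22.6]), array([272.3, 191.7]), 77.93) [0.    0.01  0.038]
clamp 157 [ 0.466 -0.029  0.032] (array([464.1, -59.3]), array([85.9, 31.9]), 87.91) [0.023 0.032 0.056]
plate 684 [276 208  39  28 642] (array([582.6,   9.1]), array([162.2,  68.7]), 78.49)
```

```bash
python3 - <<'E'
from h import *
d=get("top");W=cloud(d);X,Y,Z=[W[...,i] for i in range(3)]
def reg(x0,x1,y0,y1,z0,z1,zz):
  m=(X>x0)&(X<x1)&(Y>y0)&(Y<y1)&(Z>z0)&(Z<z1)
  v,u=np.nonzero(m); P=ray(d,np.c_[u,v],zz); return rect(P),len(u),P[:,:2].mean(0).round(4)
def pca(P): 
  c=P.mean(0);w,v=np.linalg.eigh(np.cov((P-c).T)); return np.degrees(np.arctan2(v[1,-1],v[0,-1]))
print("rib",reg(.38,.47,.21,.29,.03,.06,.044))
print("se",reg(.3,.55,.17,.32,.004,.03,.008))
print("hbar",reg(.4,.5,-.34,-.16,.042,.08,.052))
print("shaft",reg(.44,.49,-.07,-.01,.048,.07,.057))
print("arm",reg(.43,.5,-.14,-.0,.024,.045,.033))
def pts(x0,x1,y0,y1,z0,z1,zz):
  m=(X>x0)&(X<x1)&(Y>y0)&(Y<y1)&(Z>z0)&(Z<z1);v,u=np.nonzero(m);return ray(d,np.c_[u,v],zz)[:,:2]
print("pca rib/se/bar/arm",[round(pca(pts(*a)),2) for a in [(.38,.47,.21,.29,.03,.06,.044),(.3,.55,.17,.32,.004,.03,.008),(.4,.5,-.34,-.16,.042,.08,.052),(.44,.49,-.14,-.06,.026,.045,.033)]])
P=pts(.3,.8,-.3,.2,.007,.017,.012);P=P[(abs(P[:,0]-.54)<.14)&(abs(P[:,1])<.15)];print("base",rect(P))
# overlay
def T(o,yaw,L): 
  c,s=np.cos(yaw),np.sin(yaw);L=np.array(L,float)/1000;return np.c_[o[0]+c*L[:,0]-s*L[:,1],o[1]+s*L[:,0]+c*L[:,1],L[:,2]]
bx=lambda x0,x1,y0,y1,z:[(x0,y0,z),(x1,y0,z),(x1,y1,z),(x0,y1,z)]
R=np.radians
fo,fy=(.5478,-.0015),R(-11.95)
pv=T(fo,fy,[(-75,-55,0)])[0]; print("pivot",pv)
sh=[(fo,fy,bx(-105,85,-105,105,12)),(fo,fy,bx(0,70,-80,80,22)),(pv,R(2.2),bx(-11,11,-75,0,33)),(pv,R(2.2),bx(-6,6,-6,6,59)),
((.4248,.2438),R(-77.15),bx(-20,20,-80,80,8)),((.4248,.2438),R(-77.15),bx(-6,6,-30,30,44)),((.4512,-.2483),R(17.2),bx(-8,8,-22,22,62)),((.4512,-.2483),R(17.2),bx(-1,1,-76,76,50))]
for n,(a,b,c,e) in(("top",(130,280,195,450)),("side",(160,300,240,420))):
  d=get(n);k=4;im=np.ascontiguousarray(cv2.resize(d["image"],None,fx=k,fy=k,interpolation=cv2.INTER_CUBIC))
  for s in sh: cv2.polylines(im,[np.round((proj(d,T(*s))+.5)*k).astype(int)],True,(0,255,0),1)
  im=im[a*k:b*k,c*k:e*k];im=cv2.resize(im,None,fx=min(800/im.shape[1],600/im.shape[0]),fy=min(800/im.shape[1],600/im.shape[0]),interpolation=cv2.INTER_AREA);save("ov_"+n,im)
E
```

```text
rib ((array([423.7, 240.8]), array([59.3, 12.1]), 12.06), 112, array([0.4234, 0.2411]))
se ((array([426.4, 243.3]), array([246.3, 147.2]), 0.11), 848, array([0.4261, 0.241 ]))
hbar ((array([ 448.1, -242.3]), array([ 16.9, 151.7]), 17.53), 336, array([ 0.448 , -0.2417]))
shaft ((array([463.6, -40.2]), array([14.7, 17.2]), 1.28), 52, array([ 0.4633, -0.0395]))
arm ((array([464.5, -67.5]), array([35. , 90.1]), 1.27), 301, array([ 0.465, -0.068]))
pca rib/se/bar/arm [np.float64(-167.43), np.float64(-169.68), np.float64(108.23), np.float64(96.29)]
base (array([518.5,  -0.7]), array([220.4, 228.1]), 78.13)
pivot [ 0.46303716 -0.03977873  0.        ]
```

View pics/ov_top.png

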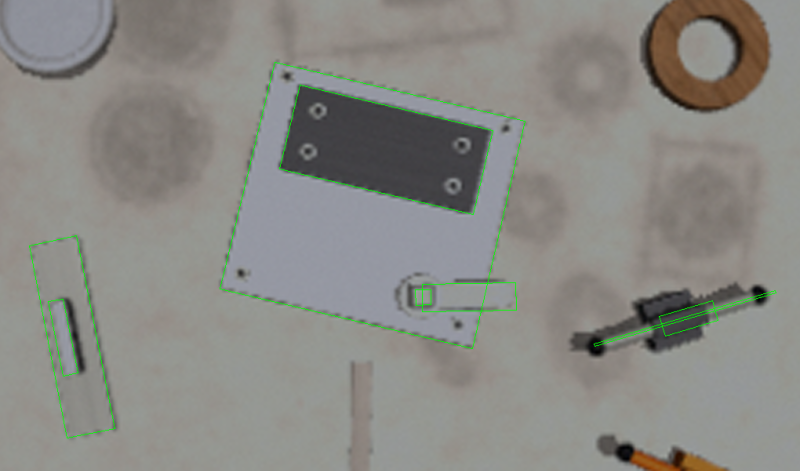

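View pics/ov_side.png

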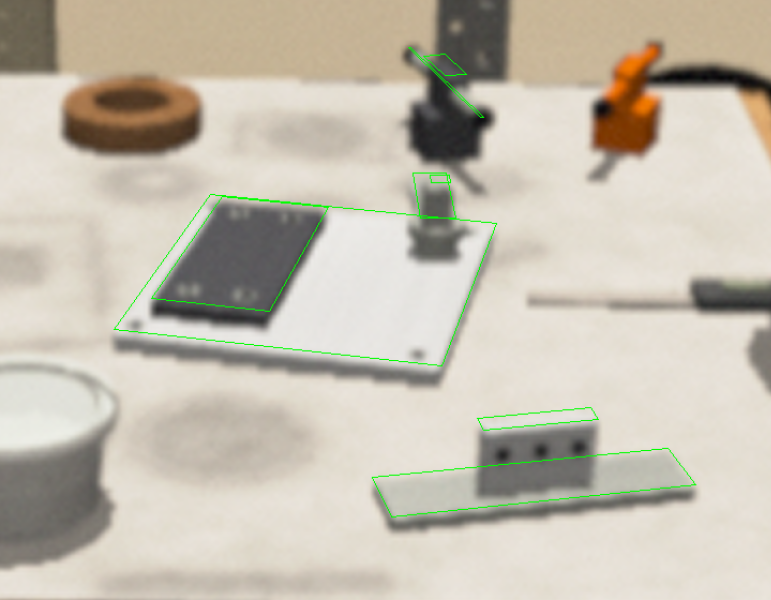

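The overlay fits the fixture, clamp and straightedge well in both views. The handle's real centre is near (0.448,-0.242), and its tee bar runs between balls at top pixels (385,240) and (437,224). It is grey/black, so it is the right one. Moving to the straightedge.

jog_arm(commands=[0.73,-0.594,0,0,0,0.12,50,0.73,-0.594,0,0,0,0,50,0.73,-0.594,0,0,0,0,50,0.73,-0.594,0,0,0,0,50,0.73,-0.594,0,0,0,0,50,0.73,-0.594,0,0,0,0,50,0.73,-0.594,0,0,0,0,50,0.73,-0.594,0,0,0,0,50,0.19,-0.8,0,0,0,0,50,0.19,-0.8,0,0,0,0,50,0.19,-0.8,0,0,0,0,50,0.19,-0.8,0,0,0,0,50,0.19,-0.8,0,0,0,0,50,0.19,-0.8,0,0,0,0,50,0.19,-0.8,0,0,0,0,50,0.19,-0.8,0,0,0,0,50,0.19,-0.8,0,0,0,0,50,0.19,-0.8,0,0,0,0,50,0,0,0,0,0,0,50], newtons=60)

```text
t: 3.72
tool_pos: [0.4291, 0.2422, 0.1952]
tool_rot: [-3.122, -0.35, 0.0]
contact_force: [-0.3, -0.3, -0.1]
opening: 0.0503
grip_force: 0.0
```

```bash
cat >> h.py <<'E'
from scipy.spatial.transform import Rotation as Ro
def plan(x,y,z,th):
    o=ctrl.get_obs();R=Ro.from_rotvec(o["tool_rot"]);p=np.array(o["tool_pos"])
    t=np.radians(th);G=Ro.from_matrix(np.array([[np.cos(t),np.sin(t),0],[np.sin(t),-np.cos(t),0],[0,0,-1]]))
    print("t",round(o["t"],2),"pos",p.round(4),"th",np.degrees(np.arctan2(*R.as_matrix()[1::-1,0])).round(2),"open",round(o["opening"],4),"F",np.round(o["contact_force"],1))
    print("turn units",((R.inv()*G).as_rotvec()/.1).round(2),"shift units (before turn)",(R.inv().apply(np.array([x,y,z])-p)/.06).round(3),"(after turn)",(G.inv().apply(np.array([x,y,z])-p)/.06).round(3))
E
python3 -c "
from h import *
plan(.4243,.2425,.020,12.5)"
```

```text
t 3.73 pos [0.4291 0.2422 0.1952] th 12.8 open 0.0503 F [-0.3 -0.3 -0.1]
turn units [-0.    0.    0.05] shift units (before turn) [-0.077 -0.022  2.92 ] (after turn) [-0.078 -0.023  2.92 ]
```

jog_arm(commands=[-0.08,-0.02,0.9,0,0,0.05,50,0,0,0.9,0,0,0,50,0,0,0.8,0,0,0,50,0,0,0.37,0,0,0,50,0,0,0,0,0,0,0,0,0,0,0,0,0,0,0,0,0,0,0,0,0,0,0,0,0,0,0,0,0,0,0,0,0,0,0], newtons=80)

```text
t: 4.85
tool_pos: [0.4251, 0.24, 0.0176]
tool_rot: [-3.123, -0.335, -0.002]
contact_force: [-0.3, -0.1, -0.6]
opening: 0.0001
grip_force: 0.0
```

```bash
python3 -c "
from h import *
d=get('side');save('s1',cv2.resize(d['image'][180:300,300:440],None,fx=4,fy=4,interpolation=cv2.INTER_CUBIC))
o=ctrl.get_obs();print(o['tool_pos'],o['opening'],o['grip_force'],o['effort'])
e=get('top');print(proj(e,[o['tool_pos']]),proj(d,[o['tool_pos']]));g=cloud(e);m=(abs(g[...,0]-.425)<.1)&(abs(g[...,1]-.24)<.06)&(g[...,2]<.06);print(m.sum())
"
```

```text
[0.4249873  0.23992109 0.01742758] -7.707110914898512e-05 0.0 [-1.97403703e-02 -2.83302552e+01 -3.24414897e+01 -7.85653028e-04
 -4.73724824e-03 -1.97690774e-04]
[[218.02248841 236.80166749]] [[364.09396537 267.09392466]]
2016
```

View pics/s1.png

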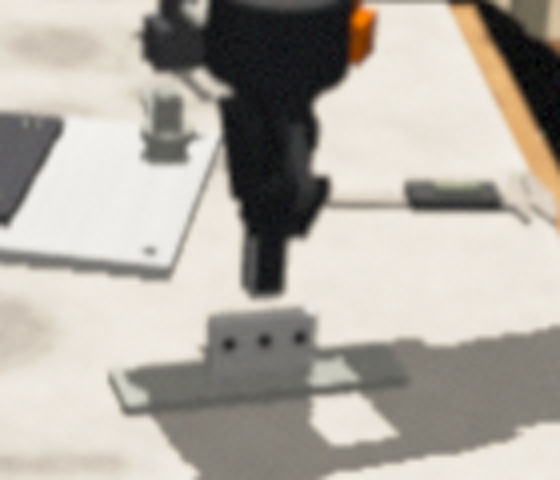

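The side view shows the closed fingertip at px (366,253). The rib's top edge, px row ~259, is in front of or below it, and the model expects the tip at row 267. I'll locate the tip from depth.

```bash
python3 -c "
from h import *
d=get('side');W=cloud(d);im=d['image'].mean(2)
for v in range(228,256,3):
  u=[k for k in range(355,376) if im[v,k]<70]
  if u: print(v,u[0],u[-1],np.nanmedian(W[v,u],0).round(3))
print('rib',np.nanmedian(W[262:270,358:372].reshape(-1,3),0).round(3), 'top',W[258:262,365].round(3).tolist())
e=get('top');save('t1',cv2.resize(e['image'][180:290,170:320],None,fx=4,fy=4,interpolation=cv2.INTER_CUBIC))
print(ctrl.get_obs()['q'])
"
```

```text
228 359 375 [0.427 0.264 0.122]
231 361 375 [0.427 0.287 0.126]
234 361 375 [0.426 0.284 0.118]
237 362 375 [0.424 0.272 0.106]
240 364 370 [0.426 0.273 0.099]
243 364 370 [0.423 0.252 0.082]
246 364 370 [0.424 0.253 0.076]
249 364 370 [0.422 0.252 0.068]
252 364 369 [0.423 0.252 0.061]
rib [0.425 0.251 0.027] top [[0.425, 0.248, 0.044], [0.425, 0.247, 0.041], [0.425, 0.251, 0.041], [0.425, 0.249, 0.038]]
[ 3.61363254e-01 -9.33615923e-02  2.07224613e+00 -2.53997487e-05
  1.16264450e+00  1.71828176e+00]
```

View pics/t1.png

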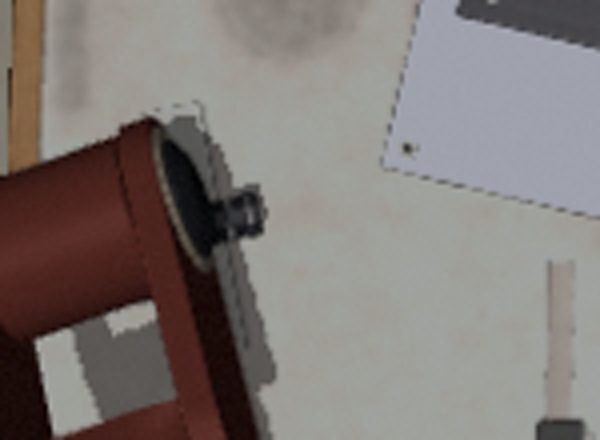

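The top view shows the fingers coming out at crop (240,213) beside the wrist. By depth, the fingertips stand at about z 0.058, so the pose reading is some 40 mm low in z while x and y agree. I'll open and go down in small steps, watching the force.

jog_arm(commands=[0,0,0,0,0,0,50,0,0,0,0,0,0,50,0,0,0,0,0,0,50,0,0,0.2,0,0,0,50,0,0,0.2,0,0,0,50,0,0,0.1,0,0,0,50,0,0,0,0,0,0,50])

```text
t: 5.92
tool_pos: [0.4239, 0.2395, -0.0141]
tool_rot: [3.123, 0.335, -0.003]
contact_force: [-0.8, 0.4, -0.2]
opening: 0.0502
grip_force: 0.0
```

```bash
cat >> h.py <<'E'
def tip():
    d=get('side');W=cloud(d);im=d['image'].mean(2);o=ctrl.get_obs();p=np.array(o['tool_pos'])
    m=(im<75)&(abs(W[...,0]-p[0])<.03)&(abs(W[...,1]-p[1])<.06)&(W[...,2]<.14)&(W[...,2]>.012)
    P=W[m];print('tip z',np.sort(P[:,2])[:8].round(3),'x',np.median(P[:,0]).round(4),'reported',p.round(4),'F',np.round(o['contact_force'],1))
E
python3 -c "
from h import *
tip();plan(.4243,.2425,.020,12.5)"
```

```text
tip z [0.025 0.027 0.027 0.027 0.028 0.028 0.028 0.029] x 0.4272 reported [ 0.4245  0.2397 -0.0135] F [ 0.3 -0.4  1.1]
t 5.97 pos [ 0.4245  0.2397 -0.0135] th 12.25 open 0.0503 F [ 0.3 -0.4  1.1]
turn units [ 0.    0.01 -0.04] shift units (before turn) [ 0.007 -0.046 -0.558] (after turn) [ 0.007 -0.046 -0.558]
```

jog_arm(commands=[0,-0.05,0.12,0,0,0,50,0,0,0,0,0,0,0,0,0,0,0,0,0,0,0,0,0,0,0,0,0,0,0,0,0,0,0,0,0,0,0,0,0,0,0])

```text
t: 6.72
tool_pos: [0.4243, 0.2429, -0.0199]
tool_rot: [-3.123, -0.335, -0.001]
contact_force: [-0.4, 1.2, 2.2]
opening: 0.0108
grip_force: 78.5
```

jog_arm(commands=[0,0,-0.9,0,0,0,0,0,0,-0.93,0,0,0,0,0,0,0,0,0,-0.957,0,0,0,0,0,0,-0.957,0,0,0,0,0,0,-0.957,0,0,0,0,0,0,-0.957,0,0,0,0,0,0,-0.957,0,0,0,0,0,0,-0.957,0,0,0,0,0,0,-0.957,0,0,0,0,0,0,-0.957,0,0,0,0,0,0,-0.957,0,0,0,0,0,0,-0.957,0,0,0,0,0,0,-0.957,0,0,0,0,0,0,-0.957,0,-0.712,0.454,0,0,0,0,0,-0.712,0.454,0,0,0,0,0,-0.712,0.454,0,0,0,0,0,-0.712,0.454,0,0,0,0,0,-0.712,0.454,0,0,0,0,0,0,0,0,0,0,0,0])

```text
t: 9.22
tool_pos: [0.5133, 0.0027, 0.0889]
tool_rot: [-2.445, -1.972, 0.002]
contact_force: [-1.0, 1.3, -3.3]
opening: 0.0108
grip_force: 79.1
```

```bash
python3 - <<'E'
from h import *
plan(.5136,.0057,.09,78.05)
for n,(a,b,c,e) in(("top",(150,250,250,380)),("side",(150,270,240,400))):
  d=get(n);W=cloud(d)
  for r in nets.silhouettes(n,"straightedge")[:2]:
    P=W[r["mask"]];P=P[~np.isnan(P).any(1)];print(n,r["p"],r["bbox"],np.median(P,0).round(3),rect(P))
  k=3;ims=cv2.resize(d["image"][a:b,c:e],None,fx=k,fy=k,interpolation=cv2.INTER_CUBIC)
  if n=="top":A=ims
  else:
    h=max(A.shape[0],ims.shape[0]);z=np.zeros((h,A.shape[1]+ims.shape[1],3),np.uint8);z[:A.shape[0],:A.shape[1]]=A;z[:ims.shape[0],A.shape[1]:]=ims
    save("lift",cv2.resize(z,None,fx=min(1,800/z.shape[1]),fy=min(1,800/z.shape[1])))
E
```

```text
t 9.22 pos [0.5133 0.0027 0.0889] th 77.77 open 0.0108 F [-1.   1.3 -3.3]
turn units [-0.01  0.01 -0.05] shift units (before turn) [ 0.049 -0.006 -0.018] (after turn) [ 0.05  -0.005 -0.018]
side 0.96 [312.9, 173.2, 337.7, 202.8] [0.515 0.037 0.114] (array([494.6, -90.3]), array([367.3,  44.6]), 80.26)
```

View pics/lift.png

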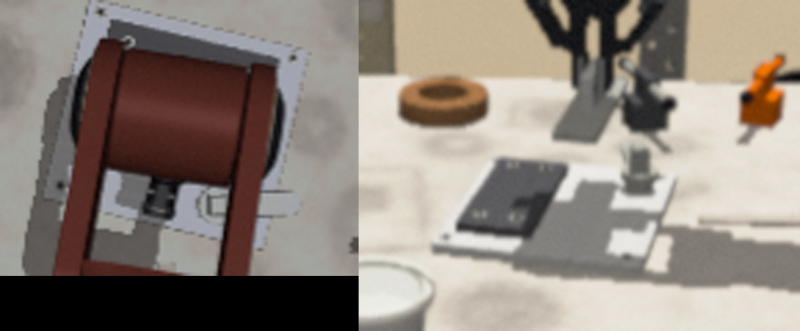

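The straightedge hangs level in the grip: the side inset shows its near end at about (580,130) above the base. The top view is blocked by the wrist. Going down on the -x side of the plate's edge.

```bash
python3 -c "
from h import *
plan(.5212,.0034,-.005,78.05)"
```

```text
t 9.43 pos [0.5122 0.0065 0.0888] th 78.1 open 0.0106 F [ 0.3  1.2 -2.1]
turn units [-0.02 -0.    0.01] shift units (before turn) [-0.019  0.159  1.564] (after turn) [-0.019  0.157  1.564]
```

jog_arm(commands=[-0.02,0.16,0,0,0,0,0,0,0,0.5,0,0,0,0,0,0,0.5,0,0,0,0,0,0,0.4,0,0,0,0,0,0,0.12,0,0,0,0,0,0,0,0,0,0,0,0,0,0,0,0,0,0])

```text
t: 10.3
tool_pos: [0.5236, 0.0024, -0.0001]
tool_rot: [2.439, 1.977, 0.003]
contact_force: [-0.1, -0.2, -2.1]
opening: 0.0108
grip_force: 78.9
```

```bash
python3 -c "
from h import *
plan(.5212,.0034,-.0075,78.05);plan(.5212,.0034,-.0075,78.05)"
```

```text
t 10.3 pos [ 5.236e-01  2.400e-03 -1.000e-04] th 78.07 open 0.0108 F [-0.1 -0.2 -2.1]
turn units [ 0.03 -0.    0.  ] shift units (before turn) [ 0.008 -0.043  0.122] (after turn) [ 0.008 -0.043  0.123]
t 10.3 pos [ 5.236e-01  2.400e-03 -1.000e-04] th 78.07 open 0.0108 F [-0.1 -0.2 -2.1]
turn units [ 0.03 -0.    0.  ] shift units (before turn) [ 0.008 -0.043  0.122] (after turn) [ 0.008 -0.043  0.123]
```

jog_arm(commands=[0,0,0.04,0,0,0,0,0,0,0.04,0,0,0,0,0,0,0.03,0,0,0,0,0,0,0,0,0,0,0])

```text
t: 10.8
tool_pos: [0.5224, 0.0024, -0.0079]
tool_rot: [2.441, 1.978, 0.0]
contact_force: [-0.3, 0.0, -0.8]
opening: 0.0104
grip_force: 79.4
```

jog_arm(commands=[0,0,0.015,0,0,0,0,0,0,0,0,0,0,0])

```text
t: 11.05
tool_pos: [0.5224, 0.0023, -0.0079]
tool_rot: [-2.44, -1.978, 0.001]
contact_force: [-5.0, 0.3, 6.6]
opening: 0.0106
grip_force: 80.6
```

jog_arm(commands=[0,0.03,0,0,0,0,0,0,0.03,0,0,0,0,0,0,0.02,0,0,0,0,0,0,0,0,0,0,0,0])

```text
t: 11.55
tool_pos: [0.5271, 0.0015, -0.0079]
tool_rot: [-2.44, -1.978, 0.0]
contact_force: [-4.7, 0.5, 7.0]
opening: 0.0107
grip_force: 80.4
```

jog_arm(commands=[0,0.02,0,0,0,0,0,0,0,0,0,0,0,0])

```text
t: 11.8
tool_pos: [0.5282, 0.0013, -0.0079]
tool_rot: [-2.44, -1.978, 0.0]
contact_force: [-5.2, 1.4, 7.0]
opening: 0.0107
grip_force: 80.4
```

jog_arm(commands=[0,0.02,0,0,0,0,0,0,0,0,0,0,0,0])

```text
t: 12.05
tool_pos: [0.5289, 0.0012, -0.0079]
tool_rot: [-2.439, -1.977, 0.002]
contact_force: [-7.4, 1.5, 9.0]
opening: 0.0105
grip_force: 80.8
```

jog_arm(commands=[0,0.03,0,0,0,0,0,0,0,0,0,0,0,0])

```text
t: 12.3
tool_pos: [0.5289, 0.0012, -0.0078]
tool_rot: [-2.437, -1.975, 0.007]
contact_force: [-12.9, 1.9, 15.1]
opening: 0.0107
grip_force: 81.9
```

jog_arm(commands=[0,-0.03,-0.015,0,0,0,0,0,0,0,0,0,0,40,0,0,0,0,0,0,40,0,0,0,0,0,0,40,0,0,-0.3,0,0,0,40,0,0,-0.8,0,0,0,40,0,0,-0.9,0,0,0,40,0,0,0,0,0,-0.865,40,0,0,0,0,0,-0.865,40,0,0,0,0,0,-0.865,40,0,0,0,0,0,-0.865,40,0,0,0,0,0,-0.865,40,0,0,0,0,0,-0.865,40,-0.69,-0.505,0,0,0,0,50,-0.69,-0.505,0,0,0,0,50,-0.69,-0.505,0,0,0,0,50,-0.69,-0.505,0,0,0,0,50,-0.69,-0.505,0,0,0,0,50,0,0,0,0,0,0,50])

```text
t: 14.68
tool_pos: [0.4478, -0.2454, 0.1135]
tool_rot: [1.856, 2.532, -0.001]
contact_force: [0.2, 1.5, -0.3]
opening: 0.0501
grip_force: 0.0
```

```bash
cat > v.py <<'E'
from h import *
import sys
d=get("top");W=cloud(d)
for nm in("straightedge","handle","clamp","fixture"):
  for r in nets.silhouettes("top",nm)[:2]:
    v,u=np.nonzero(r["mask"]);print(nm,round(float(r["p"]),2),r["bbox"],rect(ray(d,np.c_[u,v],.02)))
X,Y,Z=[W[...,i] for i in range(3)]
def T(o,yaw,L): 
  c,s=np.cos(yaw),np.sin(yaw);L=np.array(L,float)/1000;return np.c_[o[0]+c*L[:,0]-s*L[:,1],o[1]+s*L[:,0]+c*L[:,1],L[:,2]]
bx=lambda x0,x1,y0,y1,z:[(x0,y0,z),(x1,y0,z),(x1,y1,z),(x0,y1,z)]
fo,fy=(.5478,-.0015),np.radians(-11.95)
k=6;im=np.ascontiguousarray(cv2.resize(d["image"],None,fx=k,fy=k,interpolation=cv2.INTER_CUBIC))
for b in (bx(-40,0,-80,80,20),bx(0,70,-80,80,22)): cv2.polylines(im,[np.round((proj(d,T(fo,fy,b))+.5)*k).astype(int)],True,(0,255,0),1)
save(sys.argv[1],im[145*k:242*k,255*k:380*k])
plan(.448,-.242,.11,107.8)
E
python3 v.py rel
```

```text
straightedge 0.68 [281.3, 185.0, 344.8, 213.2] (array([528.1,   0.8]), array([160.3,  43. ]), 77.29)
handle 0.59 [381.6, 223.6, 417.9, 246.8] (array([ 438.9, -221.2]), array([40.9, 94.5]), 35.36)
clamp 0.59 [323.5, 213.7, 357.2, 231.6] (array([464.7, -68.2]), array([35.3, 91.1]), 1.27)
fixture 0.84 [268.5, 147.4, 363.3, 237.9] (array([535. , -11.5]), array([232.8, 188.7]), 78.0)
t 14.93 pos [ 0.4488 -0.2414  0.1122] th 107.88 open 0.0498 F [1.1 0.4 0.3]
turn units [0.   0.   0.01] shift units (before turn) [-0.005 -0.015  0.036] (after turn) [-0.005 -0.015  0.036]
```

View pics/rel.png

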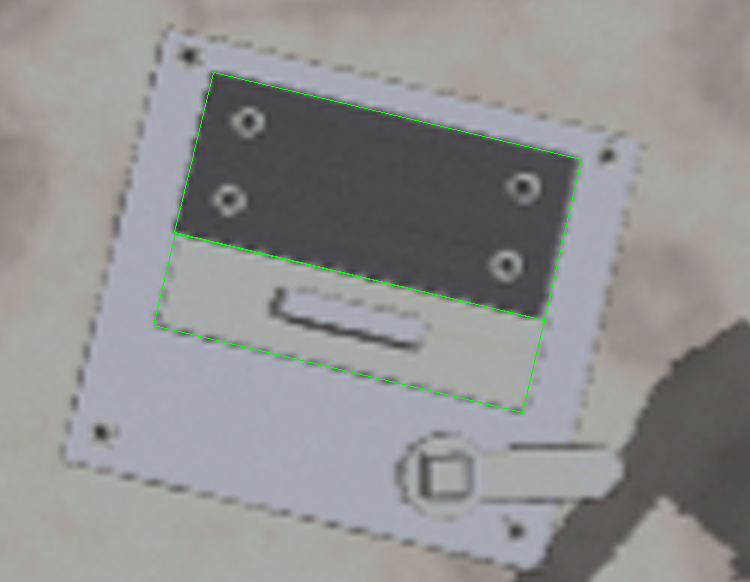

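The straightedge lies flush along the plate's edge, inside the green model outline from (175,235)/(155,325) to (545,318)/(522,410). The ends look even within a pixel. I'll measure them at sub-pixel level.

```bash
cat > ends.py <<'E'
from h import *
fo,fy=np.array([.5478,-.0015]),np.radians(-11.95)
d=get("top");im=cv2.GaussianBlur(d["image"].astype(np.float32),(0,0),.5)
def line(xs,ys,z):
  c,s=np.cos(fy),np.sin(fy);xs,ys=np.broadcast_arrays(xs,ys)
  P=np.c_[fo[0]+(c*xs-s*ys)/1e3,fo[1]+(s*xs+c*ys)/1e3,np.full(len(xs),z)]
  uv=proj(d,P).astype(np.float32);return cv2.remap(im,uv[:,0].copy(),uv[:,1].copy(),cv2.INTER_LINEAR)[:,0]
t=np.arange(-95,95.1,.5)
def edges(lo,xs,z,ch):
  p=np.mean([ch(line(float(x),t,z)) for x in xs],0)
  o=[]
  for sgn in(-1,1):
    w=(sgn*t>70)&(sgn*t<90);tt,q=np.abs(t[w]),p[w]; i=np.argsort(tt);tt,q=tt[i],q[i]
    a,b=q[:8].mean(),q[-8:].mean(); f=(q-a)/(b-a); o.append(sgn*(70+np.trapezoid(1-np.clip(f,0,1),tt)));o.append(round(float(b-a),1))
  return np.round(o,2)
ch=lambda c:c[:,2]-c[:,0]
print("plate",edges(0,range(8,63,4),.022,lambda c:c.mean(1)))
print("se",edges(0,[-34,-32,-30,-10,-8,-6],.020,ch))
# long edges: plate edge x at several y, outer edge of se
for y in(-70,-50,50,70):
  x=np.arange(-60,15.1,.5);c=line(x,float(y),.02);g=c.mean(1);q=ch(c)
  j=x>-12;k=(x<-22)
  A=g[j];print(y,"dark edge",np.round(x[j][np.argmin(np.gradient(A))],1),"outer",np.round(x[k][np.argmin(np.gradient(cv2.GaussianBlur(q[k].reshape(-1,1),(1,9),0).ravel()))],1))
E
python3 ends.py
```

```text
plate [-78.67  96.2   80.38  97.8 ]
se [-80.92  11.9   78.29  11.  ]
-70 dark edge -1.5 outer -40.5
-50 dark edge -0.5 outer -40.0
50 dark edge -0.5 outer -40.5
70 dark edge 0.0 outer -40.5
```

Seen by this measure, the straightedge sits about 2 mm towards -y from the plate's ends. I'll regrip it and slide it +2 mm along the edge.

jog_arm(commands=[0.69,0.505,0,0,0,0,40,0.69,0.505,0,0,0,0,40,0.69,0.505,0,0,0,0,40,0.69,0.505,0,0,0,0,40,0.69,0.505,0,0,0,0,40,0,0,0,0,0,0.865,40,0,0,0,0,0,0.865,40,0,0,0,0,0,0.865,40,0,0,0,0,0,0.865,40,0,0,0,0,0,0.865,40,0,0,0,0,0,0.865,40,0,0,0.9,0,0,0,40,0,0,0.5,0,0,0,40,0,0,0,0,0,0,40])

```text
t: 16.73
tool_pos: [0.5264, 0.0023, 0.0249]
tool_rot: [-2.435, -1.977, 0.007]
contact_force: [-0.0, 0.3, 0.2]
opening: 0.04
grip_force: 0.0
```

```bash
python3 -c "
from h import *
plan(.5285,.0015,-.006,78.05)"
```

```text
t 16.73 pos [0.5264 0.0023 0.0249] th 78.14 open 0.04 F [-0.   0.3  0.2]
turn units [-0.07  0.    0.02] shift units (before turn) [-0.005  0.04   0.514] (after turn) [-0.005  0.037  0.514]
```

jog_arm(commands=[0,0.03,0.3,0,0,0,40,0,0,0.2,0,0,0,40,0,0,0,0,0,0,0,0,0,0,0,0,0,0,0,0,0,0,0,0,0,0,0,0,0,0,0,0], newtons=50)

```text
t: 17.48
tool_pos: [0.529, 0.001, -0.0021]
tool_rot: [-2.438, -1.976, 0.005]
contact_force: [-6.2, 2.3, 4.0]
opening: 0.0108
grip_force: 51.1
```

jog_arm(commands=[0.02,0,0,0,0,0,0,0.018,0,0,0,0,0,0,0,0,0,0,0,0,0])

```text
t: 17.85
tool_pos: [0.5291, 0.0013, -0.0021]
tool_rot: [-2.439, -1.977, 0.01]
contact_force: [-8.7, -5.4, 4.6]
opening: 0.0109
grip_force: 51.2
```

jog_arm(commands=[0.02,-0.02,-0.02,0,0,0,0,0,0,0,0,0,0,0])

```text
t: 18.1
tool_pos: [0.5298, 0.0043, -0.0012]
tool_rot: [-2.44, -1.977, 0.002]
contact_force: [-2.9, 0.2, -2.6]
opening: 0.011
grip_force: 50.2
```

jog_arm(commands=[-0.02,0,0,0,0,0,0,0,0,0.015,0,0,0,0,0,0.015,0,0,0,0,0,0,0,0,0,0,0,0])

```text
t: 18.6
tool_pos: [0.5296, 0.0035, -0.0021]
tool_rot: [-2.438, -1.976, 0.004]
contact_force: [-8.3, 3.1, 3.2]
opening: 0.0109
grip_force: 50.9
```

jog_arm(commands=[0,-0.02,-0.01,0,0,0,0,0,0,0,0,0,0,40,0,0,0,0,0,0,40,0,0,0,0,0,0,40,0,0,-0.3,0,0,0,40,0,0,-0.8,0,0,0,40,0,0,-0.8,0,0,0,40,0,0,0,0,0,-0.865,40,0,0,0,0,0,-0.865,40,0,0,0,0,0,-0.865,40,0,0,0,0,0,-0.865,40,0,0,0,0,0,-0.865,40,0,0,0,0,0,-0.865,40,-0.69,-0.505,0,0,0,0,50,-0.69,-0.505,0,0,0,0,50,-0.69,-0.505,0,0,0,0,50,-0.69,-0.505,0,0,0,0,50,-0.69,-0.505,0,0,0,0,50,0,0,0,0,0,0,50])

```text
t: 20.98
tool_pos: [0.4486, -0.2434, 0.1145]
tool_rot: [1.856, 2.531, -0.001]
contact_force: [0.3, -0.5, -0.2]
opening: 0.0502
grip_force: 0.0
```

```bash
python3 ends.py; python3 -c "
from h import *
s=np.load('s0.npz');d=get('top');W=s['top'];X,Y,Z=[W[...,i] for i in range(3)]
for z0 in(.042,.056):
  m=(X>.4)&(X<.5)&(Y>-.34)&(Y<-.16)&(Z>z0)&(Z<.08);v,u=np.nonzero(m);print(rect(ray(d,np.c_[u,v],.05 if z0<.05 else .062)))
plan(.448,-.242,-.002,107.8)"
```

```text
plate [-78.69  96.3   80.37  97.5 ]
se [-78.83  12.1   81.12  11.8 ]
-70 dark edge -1.5 outer -40.5
-50 dark edge -0.5 outer -40.0
50 dark edge -0.5 outer -40.5
70 dark edge 0.0 outer -40.0
(array([ 448.2, -242.7]), array([ 17.1, 152. ]), 17.53)
(array([ 448.3, -241.8]), array([ 16.3, 146. ]), 17.53)
t 21.07 pos [ 0.4493 -0.2406  0.1138] th 107.71 open 0.05 F [0.2 0.7 0.2]
turn units [ 0.01  0.01 -0.02] shift units (before turn) [-0.013 -0.03   1.93 ] (after turn) [-0.015 -0.028  1.93 ]
```

Ends now agree within 0.5 mm and the edge is flush. Taking the handle.

jog_arm(commands=[-0.01,-0.03,0.9,0,0,0,50,0,0,0.8,0,0,0,50,0,0,0.2,0,0,0,50,0,0,0,0,0,0,50,0,0,0,0,0,0,0,0,0,0,0,0,0,0,0,0,0,0,0,0,0,0,0,0,0,0,0,0,0,0,0,0,0,0,0], newtons=100)

```text
t: 22.2
tool_pos: [0.4493, -0.2426, 0.0013]
tool_rot: [1.849, 2.535, 0.001]
contact_force: [-0.0, 0.8, 6.6]
opening: 0.0139
grip_force: 98.3
```

```bash
python3 -c "
from h import *
tip();plan(.4633,-.0398,.09,92)"
```

```text
tip z [0.012 0.012 0.013 0.013 0.013 0.013 0.013 0.013] x 0.4493 reported [ 0.4494 -0.2426  0.0013] F [0.3 0.2 6.5]
t 22.25 pos [ 0.4494 -0.2426  0.0013] th 107.77 open 0.0142 F [0.3 0.2 6.5]
turn units [0.03 0.03 2.75] shift units (before turn) [ 3.143  1.257 -1.486] (after turn) [ 3.37   0.35  -1.479]
```

jog_arm(commands=[0,0,-0.7,0,0,0,0,0,0,-0.75,0,0,0,0,0,0,0,0,0,0.947,0,0,0,0,0,0,0.947,0,0,0,0,0,0,0.947,0,0.673,0.064,0,0,0,0,0,0.673,0.064,0,0,0,0,0,0.673,0.064,0,0,0,0,0,0.673,0.064,0,0,0,0,0,0.673,0.064,0,0,0,0,0,0,0,0,0,0,0,0,0,0,0,0,0,0,0])

```text
t: 23.75
tool_pos: [0.4613, -0.0393, 0.0857]
tool_rot: [2.191, 2.251, -0.001]
contact_force: [-0.3, -0.7, -2.7]
opening: 0.0143
grip_force: 98.3
```

```bash
python3 -c "
from h import *
d=get('side');save('h1',cv2.resize(d['image'][130:260,260:420],None,fx=4,fy=4,interpolation=cv2.INTER_CUBIC))
plan(.4633,-.0404,.062,91.5)"
```

```text
t 23.8 pos [ 0.4613 -0.0397  0.0857] th 91.47 open 0.014 F [-0.4 -0.7 -3.1]
turn units [-0.    0.   -0.01] shift units (before turn) [-0.012  0.033  0.395] (after turn) [-0.012  0.033  0.395]
```

View pics/h1.png

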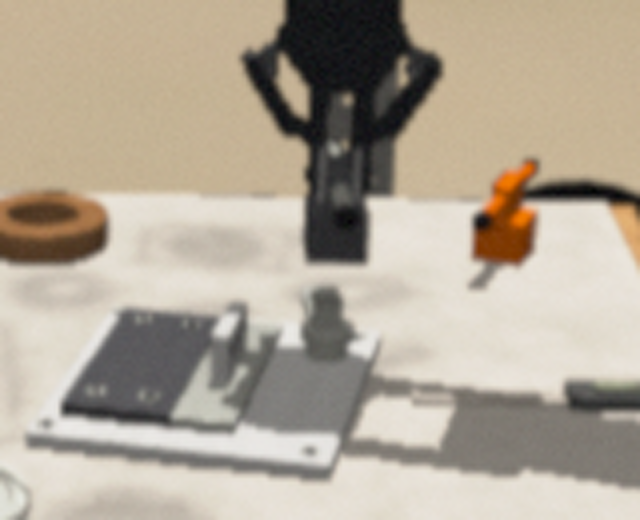

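The side view shows the handle held upright, hub at crop (337,235), above and slightly right of the shaft at (326,310). Checking the offset by projection.

```bash
python3 -c "
from h import *
d=get('side');im=d['image'].astype(int).mean(2)
p=np.array(ctrl.get_obs()['tool_pos']);print(p)
b=p[2]-.0013
print('hub model c',proj(d,[[p[0],p[1]+.02,b],[p[0],p[1]+.02,b+.034],[p[0]-.02,p[1]+.02,b+.015],[p[0]+.02,p[1]+.02,b+.015]]).round(1).tolist())
print('shaft model',proj(d,[[.4633,-.0398+.009,z] for z in(.033,.045,.053)]).round(1).tolist(),proj(d,[[.4633+s,-.0398+.009,.045] for s in(-.009,.009)]).round(1).tolist())
for v in(185,188,191,194): print(v,im[v,328:360].astype(int).tolist())
for v in(204,206,208,210,212,214): print(v,im[v,328:356].astype(int).tolist())
"
```

```text
[ 0.4613594  -0.03990193  0.08575059]
hub model c [[343.4, 194.9], [343.9, 182.5], [351.4, 189.6], [335.9, 189.3]]
shaft model [[341.8, 211.6], [341.9, 207.4], [342.0, 204.6]] [[345.3, 207.4], [338.5, 207.3]]
185 [216, 216, 215, 216, 218, 218, 213, 181, 102, 44, 39, 41, 43, 43, 40, 29, 18, 12, 13, 21, 24, 28, 48, 86, 157, 209, 219, 222, 221, 222, 222, 222]
188 [209, 207, 205, 203, 201, 201, 193, 156, 84, 43, 41, 43, 43, 43, 43, 40, 44, 39, 44, 39, 40, 41, 52, 99, 169, 215, 224, 225, 225, 226, 227, 226]
191 [205, 208, 204, 202, 201, 202, 196, 167, 95, 48, 41, 40, 41, 39, 40, 41, 39, 40, 40, 43, 39, 40, 55, 105, 178, 215, 222, 223, 224, 225, 224, 225]
194 [203, 201, 202, 202, 207, 208, 209, 194, 132, 76, 61, 59, 62, 62, 60, 60, 60, 60, 59, 65, 62, 62, 76, 125, 190, 218, 221, 223, 222, 221, 221, 222]
204 [214, 213, 211, 205, 200, 193, 184, 166, 167, 149, 105, 81, 85, 85, 83, 86, 104, 151, 193, 205, 205, 204, 200, 199, 195, 195, 195, 195]
206 [217, 215, 213, 214, 213, 211, 200, 176, 150, 158, 114, 84, 82, 85, 83, 83, 89, 130, 182, 194, 198, 199, 198, 198, 199, 199, 201, 203]
208 [214, 214, 213, 215, 216, 215, 214, 196, 154, 135, 106, 86, 90, 88, 88, 89, 100, 140, 190, 206, 210, 212, 212, 213, 213, 214, 214, 216]
210 [215, 218, 219, 222, 224, 222, 214, 181, 137, 105, 88, 89, 89, 90, 89, 88, 93, 106, 137, 166, 194, 213, 217, 216, 217, 219, 219, 220]
212 [183, 180, 196, 225, 231, 228, 213, 149, 105, 100, 94, 94, 93, 94, 94, 94, 93, 94, 100, 115, 157, 203, 216, 220, 222, 225, 224, 219]
214 [118, 149, 207, 227, 229, 229, 217, 157, 99, 89, 90, 92, 93, 98, 96, 95, 94, 93, 89, 102, 133, 163, 193, 212, 227, 225, 206, 200]
```

jog_arm(commands=[-0.01,0.04,0.2,0,0,0,0,0,0,0.2,0,0,0,0,0,0,0.1,0,0,0,0,0,0,0,0,0,0,0])

```text
t: 24.35
tool_pos: [0.4633, -0.0396, 0.0548]
tool_rot: [-2.191, -2.249, 0.001]
contact_force: [1.0, -0.2, -1.2]
opening: 0.0139
grip_force: 98.2
```

jog_arm(commands=[0,0,0.1,0,0,0,0,0,0,0.08,0,0,0,0,0,0,0,0,0,0,0])

```text
t: 24.72
tool_pos: [0.4634, -0.0395, 0.0444]
tool_rot: [-2.191, -2.25, 0.001]
contact_force: [-0.7, 0.3, -1.6]
opening: 0.0143
grip_force: 98.2
```

jog_arm(commands=[0,0,0.08,0,0,0,0,0,0,0.08,0,0,0,0,0,0,0,0,0,0,0])

```text
t: 25.1
tool_pos: [0.4634, -0.0395, 0.0347]
tool_rot: [-2.191, -2.25, 0.001]
contact_force: [-0.3, -0.2, -1.0]
opening: 0.0142
grip_force: 98.2
```

jog_arm(commands=[0,0,0.04,0,0,0,0,0,0,0,0,0,0,0])

```text
t: 25.35
tool_pos: [0.465, -0.0399, 0.0342]
tool_rot: [2.191, 2.249, 0.002]
contact_force: [0.2, 1.0, 3.8]
opening: 0.0142
grip_force: 99.1
```

jog_arm(commands=[0,0,0,0,0,-0.5,0,0,0,0,0,0,-0.8,0,0,0,0,0,0,-0.8,0,0,0,0,0,0,-0.8,0,0,0,0,0,0,0,0])

```text
t: 25.98
tool_pos: [0.4646, -0.039, 0.0342]
tool_rot: [1.843, 2.544, 0.003]
contact_force: [-2.3, 3.9, 6.0]
opening: 0.0143
grip_force: 99.4
```

```bash
cat > q.py <<'E'
from h import *
plan(.4635,-.0398,.034,168.05);o=ctrl.get_obs();print(np.round(o["wrist_torque"],2),np.round(o["q"],2))
E
python3 q.py
```

```text
t 25.98 pos [ 0.4646 -0.039   0.0342] th 108.15 open 0.0143 F [-2.3  3.9  6. ]
turn units [  0.02  -0.   -10.45] shift units (before turn) [-0.007 -0.021  0.004] (after turn) [ 0.015 -0.016  0.004]
[0.54 0.33 0.06] [-0.24 -0.18  2.11  0.    1.2  -0.56]
```

jog_arm(commands=[0,0,0,0,0,-0.9,0,0,0,0,0,0,-0.9,0,0,0,0,0,0,-0.9,0,0,0,0,0,0,-0.9,0,0,0,0,0,0,-0.9,0,0,0,0,0,0,-0.9,0,0,0,0,0,0,-0.9,0,0,0,0,0,0,-0.9,0,0,0,0,0,0,-0.9,0,0,0,0,0,0,-0.9,0,0,0,0,0,0,-0.7,0,0,0,0,0,0,0,0])

```text
t: 27.48
tool_pos: [0.4649, -0.0388, 0.0342]
tool_rot: [0.446, 3.108, 0.003]
contact_force: [-0.9, 3.7, 5.5]
opening: 0.0138
grip_force: 99.4
```

```bash
python3 q.py; python3 -c "
from h import *
d=get('side');save('turn',cv2.resize(d['image'][150:250,260:400],None,fx=5,fy=5,interpolation=cv2.INTER_CUBIC))"
```

```text
t 27.48 pos [ 0.4649 -0.0388  0.0342] th 163.68 open 0.0138 F [-0.9  3.7  5.5]
turn units [ 0.02  0.02 -0.76] shift units (before turn) [ 0.018 -0.023  0.004] (after turn) [ 0.02  -0.021  0.004]
[0.8  0.18 0.04] [-0.24 -0.18  2.11  0.    1.2  -1.53]
```

jog_arm(commands=[0,0,0,0,0,-0.5,0,0,0,0,0,0,-0.3,0,0,0,0,0,0,0,0])

```text
t: 27.9
tool_pos: [0.4649, -0.0388, 0.0342]
tool_rot: [0.321, 3.123, 0.003]
contact_force: [-0.2, 4.3, 4.9]
opening: 0.014
grip_force: 99.4
```

```bash
python3 q.py
```

```text
t 27.9 pos [ 0.4649 -0.0388  0.0342] th 168.25 open 0.014 F [-0.2  4.3  4.9]
turn units [0.02 0.02 0.04] shift units (before turn) [ 0.02  -0.022  0.004] (after turn) [ 0.02  -0.022  0.004]
[ 0.79  0.11 -0.01] [-0.24 -0.18  2.11  0.    1.2  -1.61]
```

jog_arm(commands=[0,0,0,0,0,-0.3,0,0,0,0,0,0,-0.2,0,0,0,0,0,0,0,0])

```text
t: 28.28
tool_pos: [0.465, -0.0388, 0.0343]
tool_rot: [0.243, 3.13, 0.003]
contact_force: [-0.6, 4.4, 5.5]
opening: 0.0145
grip_force: 99.3
```

```bash
python3 q.py; python3 -c "
from h import *
fo,fy=np.array([.5478,-.0015]),np.radians(-11.95)
c,s=np.cos(fy),np.sin(fy)
for n in('side','top'):
  d=get(n);W=cloud(d);X=W[...,0]-fo[0];Y=W[...,1]-fo[1];a=X*c+Y*s;b=-X*s+Y*c;Z=W[...,2]
  g=d['image'].mean(2)
  for nm,m in(('across',(a>-.042)&(a<-.004)&(b>-.075)&(b<-.03)),('old',(a>-.085)&(a<-.05)&(b>-.13)&(b<-.085))):
    z=Z[m&(Z<.06)];print(n,nm,len(z),np.percentile(z,[10,50,90]).round(3) if len(z) else '',(z>.026).sum())
  for r in nets.silhouettes(n,'clamp')[:2]:
    print(n,r['p'],r['bbox'],np.nanmedian(W[r['mask']],0).round(3))
"
```

```text
t 28.27 pos [ 0.465  -0.0388  0.0343] th 171.11 open 0.0145 F [-0.6  4.4  5.5]
turn units [0.02 0.02 0.53] shift units (before turn) [ 0.022 -0.021  0.004] (after turn) [ 0.021 -0.022  0.004]
[ 0.75  0.08 -0.04] [-0.24 -0.18  2.11  0.    1.2  -1.66]
side across 82 [0.014 0.023 0.03 ] 39
side old 0  0
side 0.58 [321.4, 208.4, 345.3, 218.6] [ 0.494 -0.039  0.029]
top across 33 [0.018 0.022 0.034] 15
top old 0  0
top 0.29 [190.3, 114.8, 233.0, 157.6] [0.683 0.259 0.056]
```

jog_arm(commands=[0,0,0,0,0,-0.4,0,0,0,0,0,0,-0.3,0,0,0,0,0,0,0,0])

```text
t: 28.85
tool_pos: [0.4649, -0.0387, 0.0342]
tool_rot: [0.134, 3.137, 0.004]
contact_force: [-0.7, 4.9, 5.3]
opening: 0.0142
grip_force: 99.3
```

```bash
python3 q.py
```

```text
t 28.85 pos [ 0.4649 -0.0387  0.0342] th 175.12 open 0.0142 F [-0.7  4.9  5.3]
turn units [0.02 0.02 1.23] shift units (before turn) [ 0.022 -0.02   0.003] (after turn) [ 0.02  -0.023  0.003]
[ 0.83  0.02 -0.05] [-0.24 -0.18  2.11  0.    1.2  -1.73]
```

jog_arm(commands=[0,0,0,0,0,-0.2,0,0,0,0,0,0,-0.2,0,0,0,0,0,0,0,0])

```text
t: 29.22
tool_pos: [0.465, -0.0387, 0.0342]
tool_rot: [0.072, 3.139, 0.004]
contact_force: [-0.3, 5.0, 4.7]
opening: 0.0142
grip_force: 99.3
```

```bash
python3 q.py
```

```text
t 29.23 pos [ 0.465  -0.0387  0.0342] th 177.39 open 0.0142 F [-0.3  5.   4.7]
turn units [0.02 0.02 1.63] shift units (before turn) [ 0.023 -0.019  0.004] (after turn) [ 0.02  -0.023  0.004]
[ 0.87  0.12 -0.15] [-0.24 -0.18  2.11  0.    1.2  -1.77]
```

jog_arm(commands=[0,0,0,0,0,-0.2,0,0,0,0,0,0,0,0])

```text
t: 29.48
tool_pos: [0.465, -0.0387, 0.0342]
tool_rot: [0.041, 3.139, 0.004]
contact_force: [-1.3, 5.7, 5.1]
opening: 0.0143
grip_force: 99.4
```

```bash
python3 q.py
```

```text
t 29.48 pos [ 0.465  -0.0387  0.0342] th 178.5 open 0.0143 F [-1.3  5.7  5.1]
turn units [0.03 0.02 1.82] shift units (before turn) [ 0.024 -0.02   0.004] (after turn) [ 0.02  -0.024  0.004]
[ 0.83  0.09 -0.3 ] [-0.24 -0.18  2.11  0.    1.2  -1.79]
```

jog_arm(commands=[0,0,0,0,0,-0.3,0,0,0,0,0,0,0,0])

```text
t: 29.72
tool_pos: [0.465, -0.0386, 0.0343]
tool_rot: [-0.004, 3.139, 0.004]
contact_force: [-1.2, 4.6, 5.4]
opening: 0.0141
grip_force: 99.5
```

```bash
python3 q.py
```

```text
t 29.73 pos [ 0.465  -0.0386  0.0343] th -179.85 open 0.0141 F [-1.2  4.6  5.4]
turn units [0.03 0.02 2.11] shift units (before turn) [ 0.025 -0.02   0.004] (after turn) [ 0.02  -0.024  0.004]
[ 0.81  0.1  -0.66] [-0.24 -0.18  2.11  0.    1.2  -1.82]
```

jog_arm(commands=[0,0,-0.01,0,0,0.3,0,0,0,0,0,0,0,45,0,0,0,0,0,0,45,0,0,0,0,0,0,45,0,0,-0.3,0,0,0,45,0,0,-0.6,0,0,0,45,0,0,-0.9,0,0,0,45,0,-0.8,0,0,0,0,45,0,-0.8,0,0,0,0,45,0,-0.8,0,0,0,0,45,0,-0.8,0,0,0,0,45,0,-0.8,0,0,0,0,45,0,0,0,0,0,0,45])

```text
t: 31.35
tool_pos: [0.4579, -0.2825, 0.1431]
tool_rot: [0.045, 3.14, -0.002]
contact_force: [0.9, 0.0, -0.7]
opening: 0.045
grip_force: 0.0
```

```bash
python3 q.py; python3 ends.py; python3 - <<'E'
from h import *
fo,fy=np.array([.5478,-.0015]),np.radians(-11.95);c,s=np.cos(fy),np.sin(fy)
d=get("top");W=cloud(d);Z=W[...,2]
def fx(P): X=P[...,0]-fo[0];Y=P[...,1]-fo[1];return 1e3*np.stack([X*c+Y*s,-X*s+Y*c],-1)
L=fx(W);m=(L[...,0]>-52)&(L[...,0]<-2)&(L[...,1]>-75)&(L[...,1]<-36)&(Z>.0265)&(Z<.045)
v,u=np.nonzero(m);P=fx(ray(d,np.c_[u,v],.033));print("arm part",len(u),rect(P/1e3))
print("arm mid y per x",[(x,np.round([P[abs(P[:,0]-x)<3][:,1].min(),P[abs(P[:,0]-x)<3][:,1].max()],1).tolist()) for x in range(-45,0,8) if (abs(P[:,0]-x)<3).sum()])
m=(L[...,0]>-170)&(L[...,0]<20)&(L[...,1]>-140)&(L[...,1]<30)&(Z>.065)&(Z<.12)
v,u=np.nonzero(m);P=fx(ray(d,np.c_[u,v],.085));print("handle bar",len(u),rect(P/1e3),"z98",np.percentile(Z[m],[50,90,97]).round(4))
for n in("plastic_tub","tape_ring"):
  print(n,[np.round(r["bbox"]).tolist() for r in nets.silhouettes("top",n)][:2])
e=get("side")
for r in nets.silhouettes("side","handle")[:2]: print(r["p"],np.round(r["bbox"]).tolist())
E
```

```text
t 31.35 pos [ 0.4579 -0.2825  0.1431] th 178.37 open 0.045 F [ 0.9  0.  -0.7]
turn units [-0.01  0.01  1.8 ] shift units (before turn) [0.023 4.05  1.812] (after turn) [0.746 3.978 1.818]
[-0.03 -0.03  0.02] [-0.69 -0.12  1.87 -0.    1.39 -2.23]
plate [-78.67  96.4   80.36  97.8 ]
se [-78.73  12.3   81.17  11.3 ]
-70 dark edge -1.5 outer -40.5
-50 dark edge -7.0 outer -50.5
50 dark edge -0.5 outer -40.5
70 dark edge 0.0 outer -40.0
arm part 80 (array([-27.4, -55. ]), array([21.8, 48.6]), 89.11)
arm mid y per x [(-45, [-65.7, -45.1]), (-37, [-64.6, -43.9]), (-29, [-64.7, -56.8]), (-21, [-65.5, -55.1]), (-13, [-64.3, -55.9]), (-5, [-65.1, -54.7])]
handle bar 466 (array([-74.7, -54.6]), array([149.5,  38.5]), 7.96) z98 [0.0873 0.0942 0.0959]
plastic_tub [[191.0, 114.0, 234.0, 154.0]]
tape_ring [[402.0, 129.0, 437.0, 168.0], [335.0, 197.0, 341.0, 214.0]]
0.75 [379.0, 170.0, 396.0, 198.0]
0.68 [313.0, 190.0, 372.0, 214.0]
```

```bash
python3 -c "
from h import *
print(job.finish_job())"
```

```text
the job is handed in; nothing more can be done
None
```

The job is handed in. The straightedge lies flush with its ends even to about 0.5 mm, the grey handle is seated on the shaft, the clamp arm is at its stop square across the straightedge, and the tub and tape ring weren't moved.

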